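Shut a filter unit's service panel and lock its quarter-turn fastener

ROBOT

A 6-joint arm with a two-finger parallel gripper is mounted at the origin on a cart in front of the work surface, level with it; the furniture and walls round the work are solid. World frame = base frame: x ahead of the robot, y to its left, z up, the work surface at z = 0. Lengths are in m, angles in rad, forces in N, time in s.
With the tool pointing down it reaches from about 0.275 to 0.85 m from the base axis. Payload 5.2 kg.
Tool frame: the origin (TCP) lies at the very end of the fingers, on their centre line; the grasp point (between the pads) lies behind it (r.tcp_to_grasp is the z of the grasp point in the tool frame, in m); z points along the fingers, y is the direction in which the jaws open and shut (so a half turn about z gives the same grasp; the last joint's range is limited). The gripper opens to 85 mm and grips with 20 to 120 N. Pads are 22 mm wide; open, the fingers measure 114 mm over their backs; the gripper's body (76 mm by 85 mm) begins 54 mm behind the grasp point. The pads swing forward as they close: fully open they stand 13 mm farther back than shut.
Start: joints at [1.093, 0.259, 1.535, -0, 1.348, -0.203], TCP at [0.149, 0.529, 0.193] pointing down, gripper open.
Joint ranges: [-3.14, 3.14], [-0.91, 2.08], [0.19, 2.58], [-1.22, 4.36], [0.22, 2.71], [-3.12, 3.12]. Speed limits (rad/s): [2.57, 2.57, 3.14, 3.14, 3.14, 3.14].

INTERFACE

Orientations are given as [roll, pitch, yaw] about the fixed x, y, z axes, in that order (R = Rz(yaw) Ry(pitch) Rx(roll)).
In Python, from workcell import observe, viewer, r gives the robot as it stands.
- The arm moves only by the tool play_rows, never from a script. Its argument "steps" is a list of rows, each a list of 7 numbers: the gripper command: -1 is fully open, 1 is shut, values between are in proportion, then the shift along the world's x, y, z in cm, then the turn, a rotation vector about the world's x, y, z in rad. In form: [[gripper, tx, ty, tz, ax, ay, az], ...]. A call has 1 to 20 rows; each row is the pose to reach, as a shift and turn from the pose measured when the call began; what a row does not reach only later rows make up. A row lasts 1/8 s, in which the tool goes at most 62.5 mm and 10.7 degrees, less where a joint would pass 70% of its speed; a pose out of reach is approached as far as the arm can. A call with a gripper value outside its range is refused whole. The fingers move at their own pace and stop on an object; "force" is the grip in N (left out, the last holds). Time passes only in rows, so rows that repeat a pose let the fingers close. It gives the time, the measured TCP pose, the force and the opening at its end, in the units of the state.
- observe(): the state, without advancing time (a new reading comes with each control period).
- viewer.grab_frame(name): name is "side" or "top"; returns the picture (480x640x3 uint8, blue, green, red); there is no depth.
- viewer.calibration(name): a dict with "fx", "fy", "cx", "cy" (pixels), "R" (3x3) and "t" (3): a world point X has camera coordinates R X + t. Camera axes: x right, y down, z forward; pixel columns grow to the right and rows downward; lengths in m; the calibration is good to about 2 mm. A picture is of the moment at which its call begins. calibration takes no time and is no camera call.
- r.close_job(): hands the job in, once; it reports no verdict.
Trained networks look in the newest picture that a camera, given by its name, has taken for a name from the list of things; names that differ only in an ending like _2 or _b are one class to them, and where a whole thing is asked for, a point or a joint stands for the part that bears it (a point fixed in the world has none). Each returns a list of dicts, best first, with "conf" (0 to 1); they miss things now and then, are a little off and sometimes report something else, mostly with a low value. They report only what shows in the picture. A call takes as long as a camera call.
- viewer.search_frame(name, camera): "extent" ([left, top, width, height] in pixels, round what is visible of it).
- viewer.masks_of(name, camera): "region" (480x640 bool, what is visible of it) and "extent" ([left, top, width, height] in pixels, round what is visible of it).
The state is a dict: "t": time; "joint_positions": joint angles; "joint_velocities": joint speeds; "joint_efforts": joint torques, N m; "position": TCP position; "ee_rot": TCP orientation; "ft_force": force on the tool from outside, world axes, zero at the start; "ft_torque": the same for the moment, N m; "width": finger opening in m.
Only numpy, scipy, OpenCV 4.12 (cv2) and the standard library are available. Lean on these libraries where they do the work, as an engineer would, in place of code of your own. Each camera call takes 0.05 s, during which the arm holds its last target.

TASK

The service panel on top of the bench filter unit has been left standing open after a filter change. Push it down onto its seal with a fingertip while the fastener is still open, then set a fingertip in the slot of the black round fastener and turn it a quarter turn clockwise to its stop, so that the cam draws the panel fully home and locks it (white line on the head at the green dot). Work by touch and push alone: do not lift the panel further open, and neither lift nor shift the things standing around the unit.

Things in the scene. Friction and masses are not known exactly. Their poses are not given: they have to be found in the camera images.
- filter_unit: Fixed light-grey case, 270 mm deep (x) x 300 mm wide (y), top deck at 108 mm. Origin: centre of its footprint on the table; x points from its dark front (display, dial, nearest the robot) to its rear, y left, z up. The panel's hinge line is parallel to y, at x = +100 mm, z = 110 mm in this frame. On top, a grey panel slab 200 mm deep x 220 mm wide x 22 mm thick, hinged at its rear lower edge.
- panel (a joint): Panel's opening angle (rad): 0 fully home, grows as the front edge rises; starts at 0.40 to 0.70. A friction hinge holds it at any angle; pushing it down takes 1 to 2 N. Its springy seal meets it at 0.03 and takes about 5 N at the front to press home; let go, it rises to about 0.02 by itself, low enough for the tongue to pass under its keeper. Locked, it stands below 0.008.
- latch (a joint): Angle of the fastener (rad): 0 open, grows clockwise seen from above, hard stop at 1.571 = locked; starts at 0 to 0.40. Its tongue meets the keeper at about 0.65 and then draws the panel down; if turned that far before the panel is down, it lands on top of the keeper and blocks the panel. Takes 0.05 N m to turn, up to 0.15 while drawing the panel in. Stays where it is left.
- press_point (a point): Point on the panel's upper face, 165 mm from the hinge line and 78 mm left of the panel's middle, with plain flat face 25 mm and more all round: a good spot to push it down. Its z axis points square out of the face.
- head_centre (a point): Centre of the fastener's head on its axis, level with the head's top and the panel's face (132 mm above the table when shut), 134 mm from the hinge line. Black disc 86 mm across, flush in a round well 89 mm across. A straight slot 38 mm wide, 14 mm deep, crosses the centre, between two upright cheeks. A fingertip in the slot off centre, moved round the axis, carries a cheek along.
- slot_mark (a point): Point in the middle of the slot, 30 mm from the turning axis, level with the head's top, above the white line that marks this end of the slot. With the panel shut and the fastener at 0 it lies on the unit's right (-y) side of the axis, at the red dot; locked, it lies to the front (-x), at the green dot.
- tape_roll: Loose roll of green tape lying flat, 85 mm across, 19 mm high; origin under its centre. Leave alone.
- timer: Loose white bench timer, 70 x 62 x 21 mm; origin under its centre. Leave alone.
- screwdriver_small: Loose screwdriver with blue handle lying in front of the unit, 130 mm long along its y, 27 mm high; origin under its middle. Leave alone.
- beaker_100: Loose small glass beaker, 64 mm across, 70 mm high; origin under its centre. Leave alone.

How it is judged:
On the way, in this order (a step that is already met when the one before it is completed fails the run):
1. the panel is pushed down onto its seal (below 0.035 rad) with the fastener still open (below 0.6 rad) (value of joint panel below 0.035 rad and value of joint latch below 0.6 rad), for 0.1 s.
2. the fastener is turned to its stop (above 1.45 rad) and has drawn the panel home (below 0.012 rad) (value of joint latch above 1.45 rad and value of joint panel below 0.012 rad), for 0.2 s.
At the end, for the whole second after the job is handed in: The fastener stands within 7 degrees of its locked stop (above 1.45 rad), the panel is drawn home on its seal (below 0.012 rad, about 2 mm at its front edge), and the four loose things round the unit are within 25 mm of where they stood (all of step 2 and distance of each of tape_roll, timer, screwdriver_small, beaker_100 from where it was at the start of the episode below 0.025 m); the robot touches nothing.
It fails at once if the panel is lifted further open (above 0.78 rad) (value of joint panel above 0.78 rad).
It fails at once if one of the things round the unit is lifted, carried or shoved away (more than 25 mm) (distance of any of tape_roll, timer, screwdriver_small, beaker_100 from where it was at the start of the episode above 0.025 m).
It also fails if it takes over 48 s, if anything falls off the work surface, if the arm or the gripper's body presses on something with over 40 N, if the wrist force passes 120 N, or if a joint passes its speed limit or range.

## Working session

There is one attempt and no reset: what is moved stays moved. The work goes in short steps, Python scripts to look and compute and a tool call to move; the robot and the scene stay as the last step left them, time stands still between calls to the robot, and variables do not carry over. Pictures are saved under pics/ and viewed, and the job is handed in when it is done.

Besides the shell and the picture viewer there is one more tool, called after "Call:" as name(argument=value, ...), one argument or row to a line, values as JSON. play_rows: Moves the arm, as the interface text tells. Its arguments: {"type":"object","properties":{"steps":{"type":"array"},"force":{"type":"number"}},"required":["steps"]}

```bash
mkdir -p pics; python3 - <<'E'
from workcell import observe, viewer, r
import cv2,numpy as np
s=observe();print(s['t'],s['position'],s['ee_rot'],s['width'],r.tcp_to_grasp)
for n in('side','top'):
    f=viewer.grab_frame(n);cv2.imwrite(f'pics/{n}0.png',f)
    c=viewer.calibration(n);print(n,c)
    for k in('filter_unit','panel','latch','head_centre','slot_mark','press_point'):
        try:print(k,[(np.round(d['extent'],1).tolist(),round(d['conf'],2)) for d in viewer.search_frame(k,n)[:2]])
        except Exception as e:print(k,e)
print(observe()['t'])
E
```

```text
0.0 [0.148926   0.52883075 0.19205624] [-3.13974576e+00 -3.87366873e-04  2.86680476e+00] 0.08564706767700479 -0.0187
side {'fx': 537.4411624536657, 'fy': 537.4411624536657, 'cx': 311.7167413191831, 'cy': 246.38111666481575, 'R': array([[ 4.04420033e-01, -9.14573340e-01,  2.04644637e-04],
       [-6.67104796e-01, -2.95143658e-01, -6.84003957e-01],
       [ 6.25632183e-01,  2.76488383e-01, -7.29478269e-01]]), 't': array([-0.22969232,  0.44024384,  0.68249821])}
filter_unit [([230.7, 186.3, 215.7, 190.9], 0.84)]
panel [([266.3, 193.9, 156.6, 72.7], 0.64)]
latch [([322.3, 212.6, 47.8, 49.0], 0.81)]
head_centre [([322.6, 213.1, 50.4, 48.7], 0.93)]
slot_mark [([326.1, 211.1, 43.1, 48.5], 0.85)]
press_point [([261.9, 187.8, 166.0, 80.2], 0.91)]
top {'fx': 505.47382008520816, 'fy': 505.47382008520816, 'cx': 324.2761081906308, 'cy': 229.87712303223122, 'R': array([[ 0.00827824, -0.9999507 ,  0.0054829 ],
       [-0.98355202, -0.00913162, -0.18039411],
       [ 0.18043529, -0.00389937, -0.98357913]]), 't': array([-0.02187596,  0.56816851,  1.02568326])}
filter_unit [([273.5, 164.6, 151.9, 148.6], 0.7)]
panel [([287.9, 173.5, 128.8, 87.8], 0.8), ([333.8, 210.5, 42.1, 35.9], 0.36)]
latch [([328.5, 209.9, 46.8, 34.1], 0.63)]
head_centre [([330.4, 210.9, 46.0, 35.9], 0.73)]
slot_mark [([331.0, 209.0, 44.7, 37.4], 0.57), ([272.8, 166.4, 155.7, 147.2], 0.17)]
press_point [([292.3, 174.3, 122.3, 89.4], 0.72)]
0.7
```

```bash
python3 - <<'E'
import cv2
for n,(x,y,w,h) in {'side':(190,150,300,240),'top':(240,130,220,200)}.items():
    f=cv2.imread(f'pics/{n}0.png'); c=f[y:y+h,x:x+w]; k=750/w if h*750/w<600 else 600/h
    cv2.imwrite(f'pics/{n}0c.png',cv2.resize(c,None,fx=k,fy=k,interpolation=cv2.INTER_CUBIC)); print(n,k)
E
```

```text
side 2.5
top 3.0
```

View pics/side0.png

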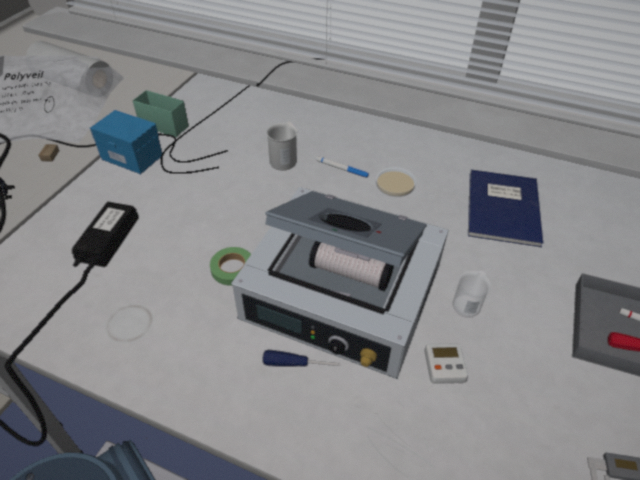

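View pics/top0.png

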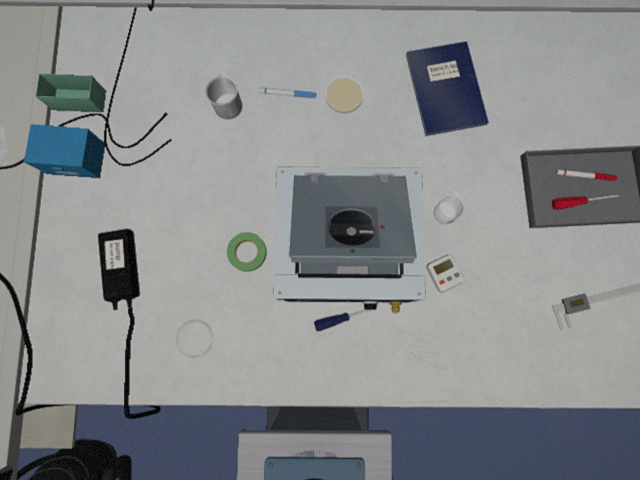

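View pics/side0c.png

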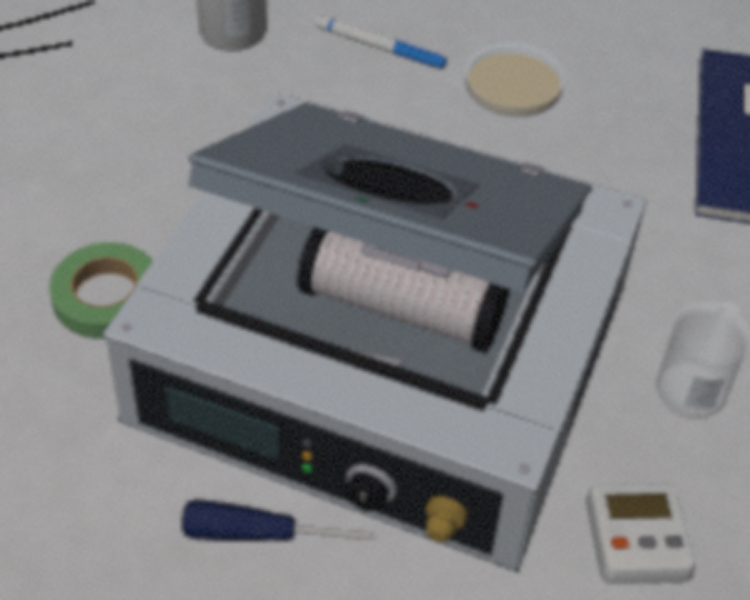

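View pics/top0c.png

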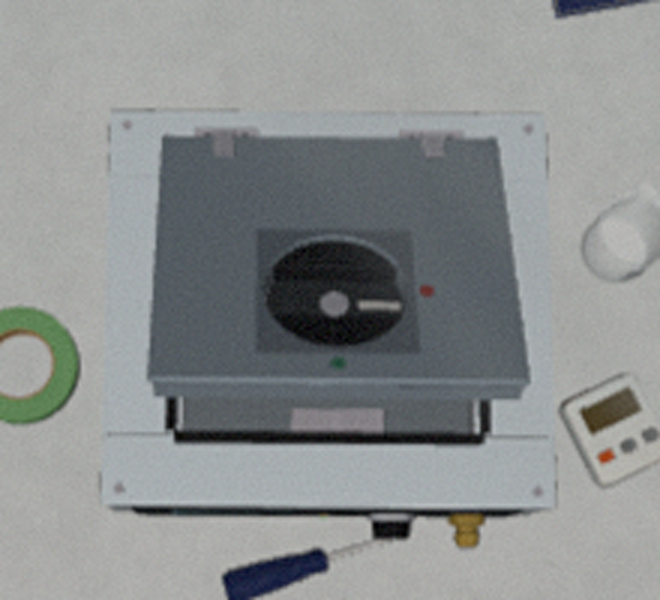

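```bash
cat > h.py <<'E'
import numpy as np
from scipy.optimize import least_squares
from workcell import observe, viewer, r
C={n:viewer.calibration(n) for n in('side','top')}
def proj(n,X):
    c=C[n];p=c['R']@np.asarray(X)+c['t'];return np.array([c['fx']*p[0]/p[2]+c['cx'],c['fy']*p[1]/p[2]+c['cy']])
def world(q,p):
    c,s=np.cos(q[2]),np.sin(q[2]);return np.array([q[0]+c*p[0]-s*p[1],q[1]+s*p[0]+c*p[1],p[2]])
def pan(th,s,y,h=.022):
    return np.array([.1-s*np.cos(th)+h*np.sin(th),y,.110+s*np.sin(th)+h*np.cos(th)])
E
python3 - <<'E'
from h import *
T=lambda u,v:np.array([240+u/3,130+v/3]); S=lambda u,v:np.array([190+u/2.5,150+v/2.5])
obs=[('top',T(110,110),'d',(.135,.15)),('top',T(546,113),'d',(.135,-.15)),('top',T(555,508),'d',(-.135,-.15)),('top',T(102,504),'d',(-.135,.15)),
('side',S(108,337),'d',(-.135,.15)),('side',S(526,492),'d',(-.135,-.15)),('side',S(645,200),'d',(.135,-.15)),
('top',T(150,380),'p',(.2,.11)),('top',T(528,381),'p',(.2,-.11)),('side',S(191,158),'p',(.2,.11)),('side',S(535,262),'p',(.2,-.11)),
('side',S(590,188),'p',(0,-.11)),('side',S(303,103),'p',(0,.11))]
def f(q): return np.concatenate([proj(n,world(q,(*a,.108) if k=='d' else pan(q[3],*a)))-uv for n,uv,k,a in obs])
s=least_squares(f,[.5,0,0,.5],loss='soft_l1');print(s.x);print(np.round(f(s.x).reshape(-1,2),1).tolist())
q=s.x
# latch
def g(a):
    p=pan(q[3],.134+.030*np.sin(a[0]),-.030*np.cos(a[0]),.022-.014)
    return proj('top',world(q,p))-T(380,306)
for a in (0,.1,.2,.3,.4):print(a,g([a])*3)
print('head',world(q,pan(q[3],.134,0)),'press',world(q,pan(q[3],.165,.078)),'front',world(q,pan(q[3],.2,0)))
print('head shut',world(q,pan(0.0,.134,0)),'press shut',world(q,pan(0,.165,.078)),)
for p in((.134,0),): print(proj('top',world(q,pan(q[3],*p))),proj('side',world(q,pan(q[3],*p))))
E
```

```text
[ 0.55466992 -0.06780891  0.00260169  0.49623597]
[[0.1, 0.2], [-0.1, 0.3], [0.9, 0.3], [-0.4, 0.8], [-3.1, -0.6], [4.5, -0.1], [0.5, -0.0], [1.1, -0.6], [-0.5, -0.1], [0.1, -0.2], [-1.4, 0.3], [-0.8, -1.2], [0.7, 0.0]]
0 [3.3952972  1.02978309]
0.1 [3.40289962 4.79145081]
0.2 [2.92813078 8.52715995]
0.3 [ 1.97293411 12.19900259]
0.4 [ 0.54422539 15.76928444]
head [ 0.54730752 -0.06782806  0.19314631] press [0.51984387 0.01010075 0.207906  ] front [ 0.48926858 -0.06797906  0.22457016]
head shut [ 0.52067004 -0.06789736  0.132     ] press shut [0.48946721 0.01002172 0.132     ]
[352.14667575 227.51936782] [345.08581956 223.4232002 ]
```

Call:
play_rows(
  steps=[
    [1,0,0,4,0,0,0],
    [1,0,0,9,0,0,0],
    [1,2,-3,10,0,0,0.05],
    [1,5,-7,10,0,0,0.1],
    [1,8,-11,10,0,0,0.15],
    [1,11,-15,10,0,0,0.2],
    [1,14,-19,10,0,0,0.25],
    [1,17,-23,10,0,0,0.275],
    [1,20,-27,10,0,0,0.275],
    [1,23,-31,10,0,0,0.275],
    [1,26,-35,10,0,0,0.275],
    [1,29,-40,10,0,0,0.275],
    [1,32,-45,10,0,0,0.275],
    [1,35,-49,10,0,0,0.275],
    [1,37,-51.9,10,0,0,0.275],
    [1,37,-51.9,9,0,0,0.275],
    [1,37,-51.9,7,0,0,0.275],
    [1,37,-51.9,6,0,0,0.275],
    [1,37,-51.9,6,0,0,0.275],
  ],
)

```text
t: 3.08
position: [0.5183, 0.0112, 0.2523]
ee_rot: [3.141, -0.002, -3.141]
ft_force: [0.1, 1.3, 0.2]
width: -0.0003
```

Call:
play_rows(
  steps=[
    [1,0.2,-0.1,-2,0,0,0],
    [1,0.2,-0.1,-3.5,0,0,0],
    [1,-0.2,-0.1,-4.6,0,0,0],
    [1,-0.7,-0.1,-5.4,0,0,0],
    [1,-1.1,-0.1,-6.2,0,0,0],
    [1,-1.5,-0.1,-6.9,0,0,0],
    [1,-1.8,-0.1,-7.7,0,0,0],
    [1,-2.1,-0.1,-8.5,0,0,0],
    [1,-2.4,-0.1,-9.3,0,0,0],
    [1,-2.6,-0.1,-10.1,0,0,0],
    [1,-2.8,-0.1,-10.9,0,0,0],
    [1,-2.9,-0.1,-11.5,0,0,0],
    [1,-2.9,-0.1,-11.7,0,0,0],
    [1,-2.9,-0.1,-11.7,0,0,0],
    [1,-2.9,-0.1,-11.7,0,0,0],
  ],
)

```text
t: 4.95
position: [0.4896, 0.0102, 0.1355]
ee_rot: [3.141, -0.001, -3.14]
ft_force: [0.1, -0.0, 0.2]
width: 0.0001
```

Call:
play_rows(
  steps=[
    [1,0,0,-0.2,0,0,0],
    [1,0,0,-0.4,0,0,0],
    [1,0,0,-0.4,0,0,0],
    [1,0,0,-0.4,0,0,0],
  ],
)

```text
t: 5.45
position: [0.4896, 0.0101, 0.1315]
ee_rot: [3.141, -0.001, -3.14]
ft_force: [0.9, -0.3, 0.1]
width: 0.0001
```

```bash
python3 - <<'E'
from workcell import observe, viewer, r
import cv2
for n,(x,y,w,h) in {'side':(190,130,300,240),'top':(240,130,220,200)}.items():
    f=viewer.grab_frame(n);c=f[y:y+h,x:x+w];k=2.5 if n=='side' else 3
    cv2.imwrite(f'pics/{n}1c.png',cv2.resize(c,None,fx=k,fy=k,interpolation=cv2.INTER_CUBIC))
s=observe();print(s['ft_force'],s['ft_torque'],s['position'])
E
```

```text
[-0.50342085 -0.25568295  0.88481578] [0.02252033 0.0137361  0.05847953] [0.48966038 0.01014422 0.13157191]
```

View pics/side1c.png

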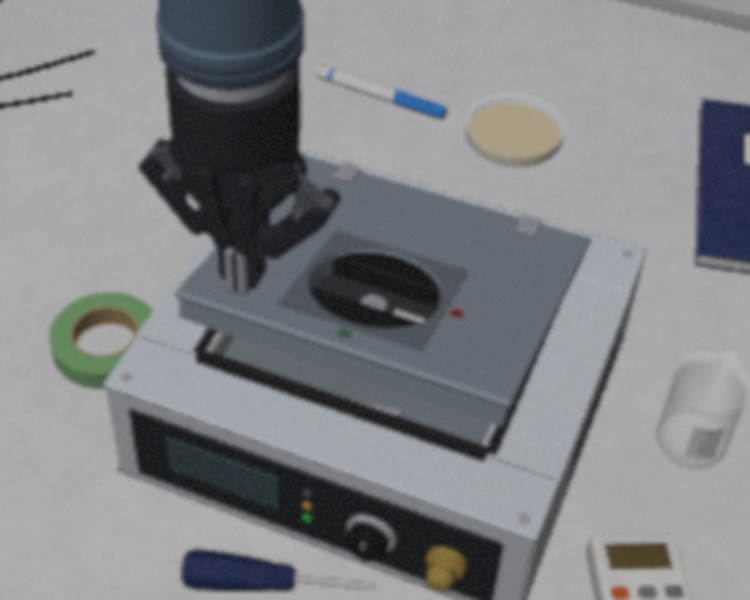

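View pics/top1c.png

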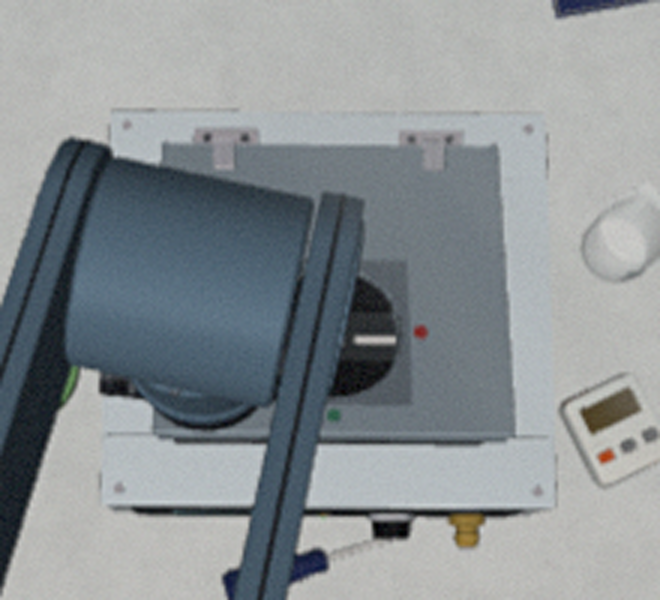

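```bash
python3 - <<'E'
from h import *
T=lambda u,v:np.array([240+u/3,130+v/3]); S=lambda u,v:np.array([190+u/2.5,130+v/2.5])
p=proj('side',[.4897,.0101,.1315]);print('tcp in crop',(p-[190,130])*2.5)
q=np.array([ 0.55466992,-0.06780891,0.00260169])
obs=[('top',T(517,436),(.2,-.11)),('side',S(179,294),(.2,.11)),('side',S(508,403),(.2,-.11)),('side',S(590,240),(0,-.11))]
f=lambda a:np.concatenate([proj(n,world(q,pan(a[0],*b)))-uv for n,uv,b in obs])
s=least_squares(f,[.1]);print(s.x,f(s.x))
for th in(0,.05,.1,.15):print(th,[((proj('side',world(q,pan(th,.2,y)))-[190,130])*2.5).round() for y in(.11,-.11)])
for n in('panel','head_centre'):
  print(n)
E
```

```text
tcp in crop [243.00476087 321.90547547]
[0.20039611] [-1.64585835 -0.803962   -0.5059798  -0.01080125 -0.29996129 -0.05362112
 -1.4966874  -0.65966388]
0 [array([176., 343.]), array([496., 453.])]
0.05 [array([176., 332.]), array([498., 441.])]
0.1 [array([176., 320.]), array([501., 429.])]
0.15 [array([177., 307.]), array([504., 416.])]
panel
head_centre
```

Call:
play_rows(
  steps=[
    [1,0,0,2,0,0,0],
    [1,0,0,5,0,0,0],
    [1,0,0,7,0,0,0],
    [1,0,0,7,0,0,0],
  ],
)

```text
t: 6.05
position: [0.4908, 0.0099, 0.203]
ee_rot: [-3.141, 0.003, -3.14]
ft_force: [-0.0, -0.7, -0.8]
width: -0.0002
```

```bash
python3 - <<'E'
from h import *
import cv2
f=viewer.grab_frame('side')
s=observe();print(s['ft_force'],s['position'])
c=cv2.resize(f[90:290,190:440],None,fx=3,fy=3,interpolation=cv2.INTER_CUBIC)
p=(proj('side',s['position'])-[190,90])*3;print(p)
cv2.circle(c,tuple(int(v) for v in p),4,(0,0,255),1)
cv2.imwrite('pics/side2c.png',c)
E
```

```text
[-0.55540425 -0.86049483 -0.07356982] [0.48993461 0.01011567 0.20172901]
[287.33940923 416.52989286]
```

View pics/side2c.png

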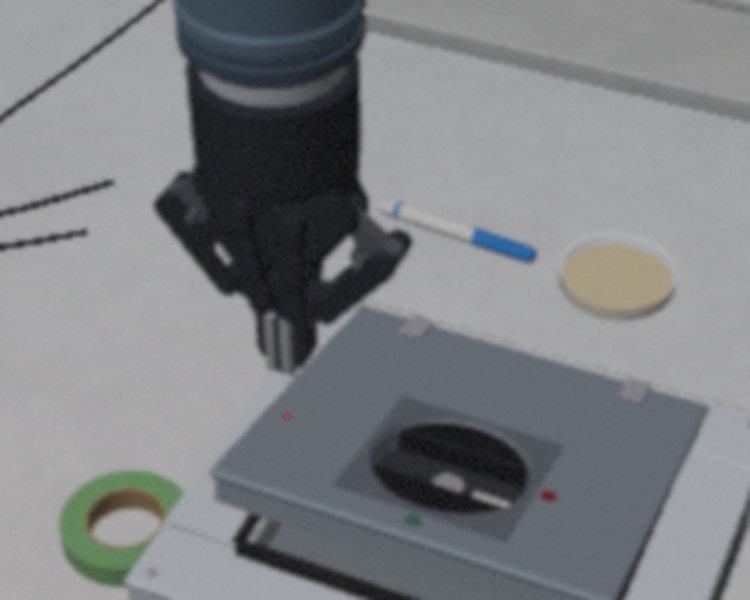

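```bash
python3 - <<'E'
from h import *
import cv2
q=np.array([ 0.55466992,-0.06780891,0.00260169])
uv=np.array([190+239/2.5,130+291/2.5])
s=least_squares(lambda a:proj('side',world(q,pan(.2,*a)))-uv,[.165,.07]);print(s.x,world(q,pan(.2,*s.x)))
f=viewer.grab_frame('top');o=observe();print(o['position'],o['joint_positions'])
p=proj('top',o['position']);print(p,proj('top',o['position']+[0,0,.15]))
x0,y0=240,100
c=cv2.resize(f[y0:y0+200,x0:x0+250],None,fx=3,fy=3,interpolation=cv2.INTER_CUBIC)
cv2.circle(c,tuple(int(v) for v in (p-[x0,y0])*3),4,(0,0,255),1)
cv2.imwrite('pics/top2c.png',c)
E
```

```text
[0.17768361 0.07725688] [0.48469812 0.00926619 0.16686175]
[0.48932584 0.01022202 0.20093628] [-2.07634758e-01  1.44436341e-01  1.65957766e+00  1.96392405e-04
  1.33927850e+00 -1.77956140e+00]
[309.41195804 257.76292785] [307.10006945 245.32280008]
```

View pics/top2c.png

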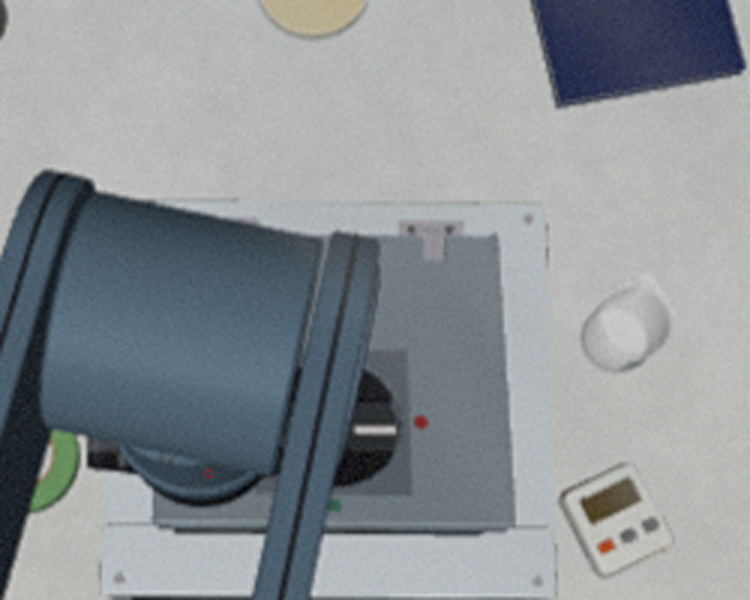

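Call:
play_rows(
  steps=[
    [1,0.5,0,-3,0,0,0],
    [1,0.6,0,-6,0,0,0],
    [1,0.5,0,-7.2,0,0,0],
    [1,0.4,0,-8,0,0,0],
    [1,0.3,0,-8.7,0,0,0],
    [1,0.2,0,-9.2,0,0,0],
    [1,0.1,0,-9.6,0,0,0],
    [1,0.1,0,-9.6,0,0,0],
  ],
)

```text
t: 7.15
position: [0.4902, 0.0102, 0.1049]
ee_rot: [3.141, -0.002, -3.141]
ft_force: [0.4, 0.4, -0.5]
width: -0.0
```

```bash
cat > look.py <<'E'
from h import *
import cv2,sys
def look(tag,n='side',box=(190,130,250,200)):
    f=viewer.grab_frame(n);s=observe();print(s['t'],s['ft_force'],s['position'])
    x,y,w,h=box
    cv2.imwrite(f'pics/{tag}.png',cv2.resize(f[y:y+h,x:x+w],None,fx=3,fy=3,interpolation=cv2.INTER_CUBIC))
E
python3 -c "
from look import *
look('s3',box=(215,150,250,200))"
```

```text
7.2 [-0.05159175  0.44584116 -0.12553307] [0.49038582 0.0102059  0.10506675]
```

View pics/s3.png

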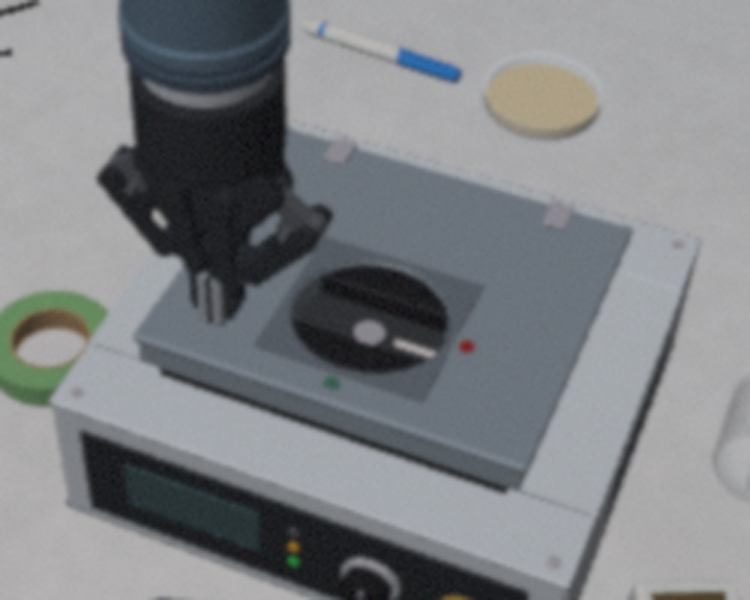

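Call:
play_rows(
  steps=[
    [1,0,0,-0.3,0,0,0],
    [1,0,0,-0.5,0,0,0],
    [1,0,0,-0.5,0,0,0],
  ],
)

```text
t: 7.58
position: [0.4903, 0.0102, 0.0999]
ee_rot: [3.141, -0.002, -3.14]
ft_force: [0.8, -0.2, -0.5]
width: -0.0001
```

```bash
python3 -c "
from look import *
look('s4',box=(215,150,250,200))
q=np.array([ 0.55466992,-0.06780891,0.00260169])
for th in(0,.03,.06):print(th,[((proj('side',world(q,pan(th,.2,y)))-[215,150])*3).round() for y in(.11,-.11)])
"
```

```text
7.625 [ 0.29761168  0.4876458  -0.52413243] [0.49033534 0.01023801 0.09997925]
0 [array([136., 352.]), array([520., 483.])]
0.03 [array([136., 344.]), array([522., 475.])]
0.06 [array([136., 336.]), array([524., 467.])]
```

View pics/s4.png

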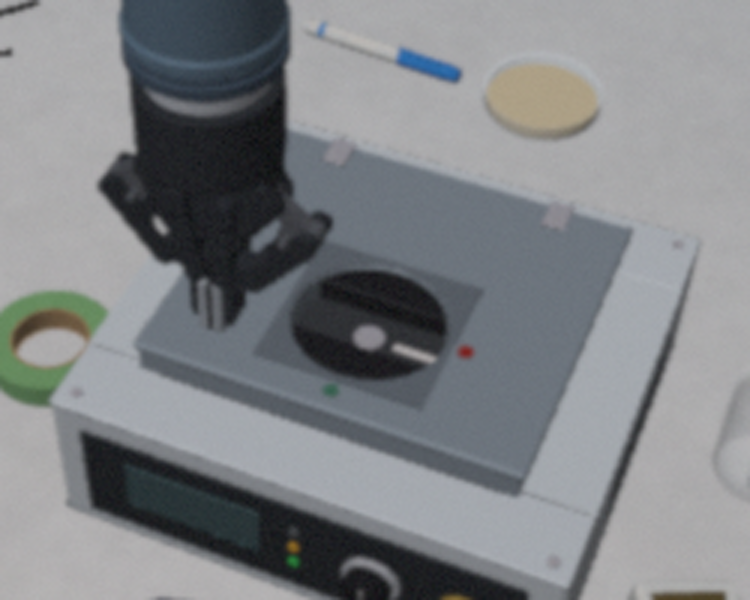

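Call:
play_rows(
  steps=[
    [1,0,0,-0.2,0,0,0],
    [1,0,0,-0.3,0,0,0],
    [1,0,0,-0.3,0,0,0],
  ],
)

```text
t: 8.0
position: [0.4903, 0.0102, 0.0969]
ee_rot: [3.141, -0.002, -3.14]
ft_force: [-0.7, 0.9, 0.3]
width: 0.0001
```

Call:
play_rows(
  steps=[
    [1,0,0,-0.1,0,0,0],
    [1,0,0,-0.2,0,0,0],
    [1,0,0,-0.2,0,0,0],
  ],
)

```text
t: 8.38
position: [0.49, 0.0102, 0.0949]
ee_rot: [3.141, -0.002, -3.14]
ft_force: [-2.7, -0.1, 2.3]
width: -0.0002
```

Call:
play_rows(
  steps=[
    [1,0,0,-0.1,0,0,0],
    [1,0,0,-0.2,0,0,0],
    [1,0,0,-0.2,0,0,0],
  ],
)

```text
t: 8.75
position: [0.4899, 0.0102, 0.0935]
ee_rot: [3.141, -0.002, -3.14]
ft_force: [-3.7, 0.7, 9.3]
width: 0.0002
```

```bash
python3 -c "
from look import *
look('s5',box=(215,150,250,200))
"
```

```text
8.8 [-4.00588037 -0.17801541  9.25441883] [0.48986893 0.01024185 0.09347242]
```

View pics/s5.png

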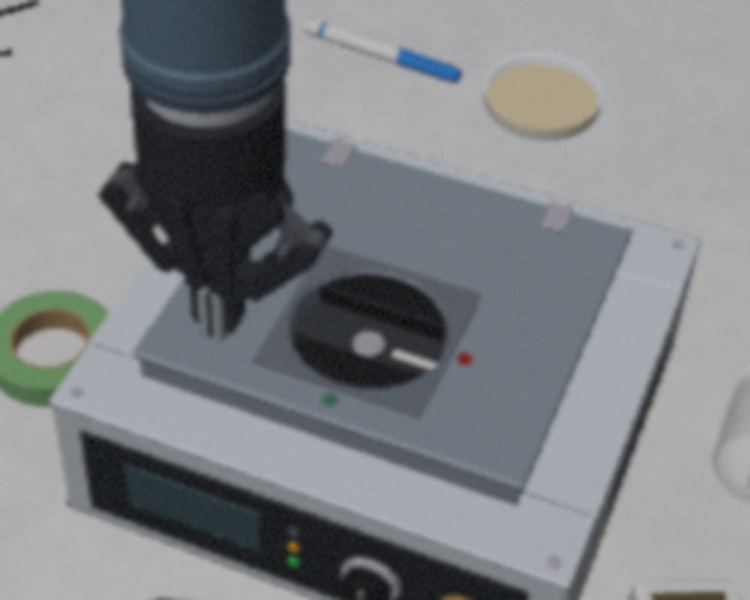

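```bash
python3 -c "
from h import *
for uv in [(191,322),(216,338),(236,330)]:
  s=least_squares(lambda a:proj('side',[*a,.132])-np.array([215+uv[0]/3,150+uv[1]/3]),[.49,0]);print(s.x)
q=np.array([ 0.55466992,-0.06780891,0.00260169])
for th,s,y,h in[(0,.134,0,.022-.014),(0,.2,.11,.022),(0,.2,-.11,.022)]:
  p=world(q,pan(th,s,y,h));print(p,(proj('side',p)-[215,150])*3)
for uv in [(369,343),(434,365),(392,351)]:
  s=least_squares(lambda a:proj('side',[*a,.118])-np.array([215+uv[0]/3,150+uv[1]/3]),[.49,0]);print(s.x)
"
```

```text
[0.48642494 0.02430789]
[0.48134991 0.00644381]
[ 0.49116    -0.00112918]
[ 0.52067004 -0.06789737  0.118     ] [366.89100761 346.66434686]
[0.45438407 0.04193055 0.132     ] [136.14877729 352.1280762 ]
[ 0.45495644 -0.17806871  0.132     ] [520.1140653  483.43561254]
[ 0.52368101 -0.06795782]
[ 0.52321405 -0.10698715]
[ 0.52336596 -0.08193646]
```

Call:
play_rows(
  steps=[
    [1,0,0,2,0,0,0],
    [1,0,0,4,0,0,0],
    [1,1,-3,4,0,0,0],
    [1,2,-6,4,0,0,0],
    [1,3,-9,4,0,0,0],
    [1,3.2,-10.3,4,0,0,0],
    [1,3.2,-10.3,2,0,0,0],
    [1,3.2,-10.3,1.2,0,0,0],
    [1,3.2,-10.3,1.2,0,0,0],
  ],
)

```text
t: 9.93
position: [0.5212, -0.092, 0.1048]
ee_rot: [3.14, -0.004, -3.14]
ft_force: [0.4, -0.4, 0.2]
width: -0.0001
```

```bash
python3 -c "
from look import *
look('s6',box=(215,150,250,200))
look('t6',n='top',box=(240,120,250,200))
"
```

```text
9.975 [-0.19730873  0.26225545 -0.20093074] [ 0.52171109 -0.0922626   0.10548405]
10.025 [-0.37324183 -0.40690902  0.40482434] [ 0.52206583 -0.09243186  0.10586847]
```

View pics/s6.png

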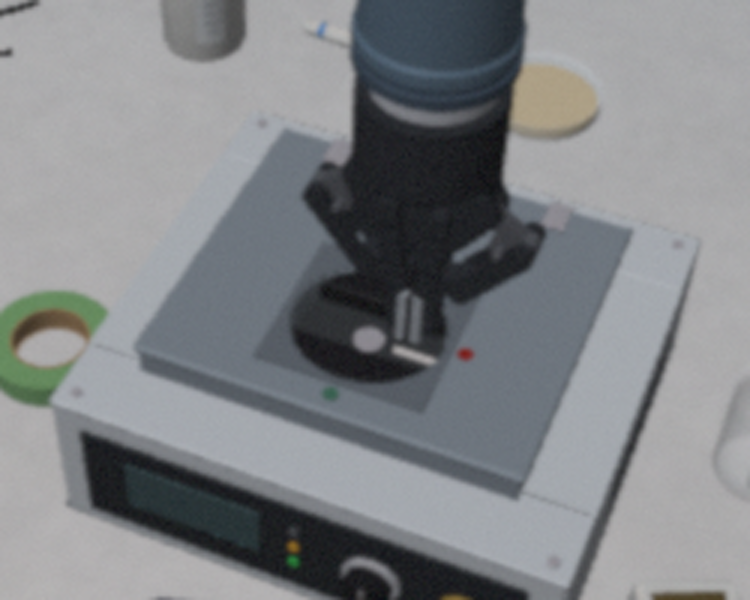

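View pics/t6.png

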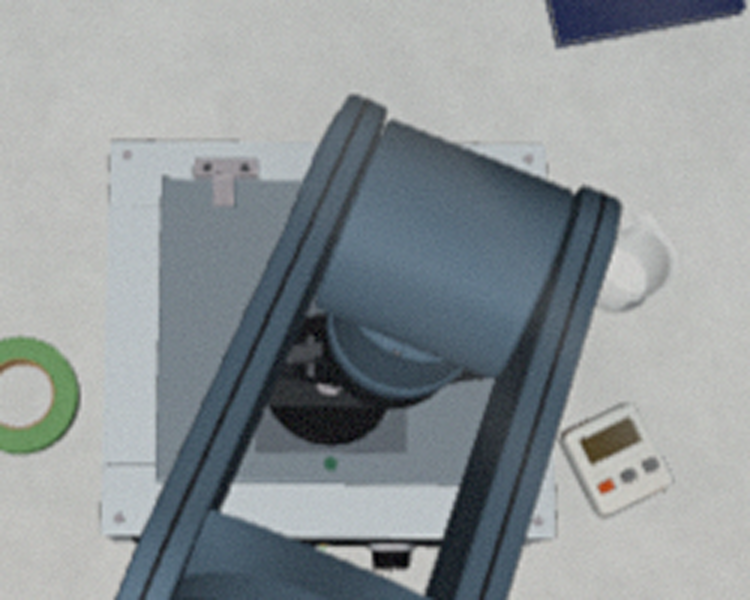

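```bash
python3 -c "
from h import *
for z in(.1355,.1435):print((proj('side',[.511,-.0924,z])-[215,150])*3)
"
```

```text
[403.11261995 351.48699357]
[403.87167083 341.78611845]
```

Call:
play_rows(
  steps=[
    [1,0,0,-0.8,0,0,0],
    [1,0,0,-1.4,0,0,0],
    [1,0,0,-1.9,0,0,0],
    [1,0,0,-1.9,0,0,0],
  ],
)

```text
t: 10.52
position: [0.5217, -0.0923, 0.0863]
ee_rot: [3.141, -0.003, -3.14]
ft_force: [-0.2, -0.7, 0.7]
width: 0.0002
```

```bash
python3 -c "
from look import *
look('s7',box=(215,150,250,200))
"
```

```text
10.575 [-0.10522052  0.44917282  0.22327245] [ 0.52191739 -0.09240866  0.0865989 ]
```

View pics/s7.png

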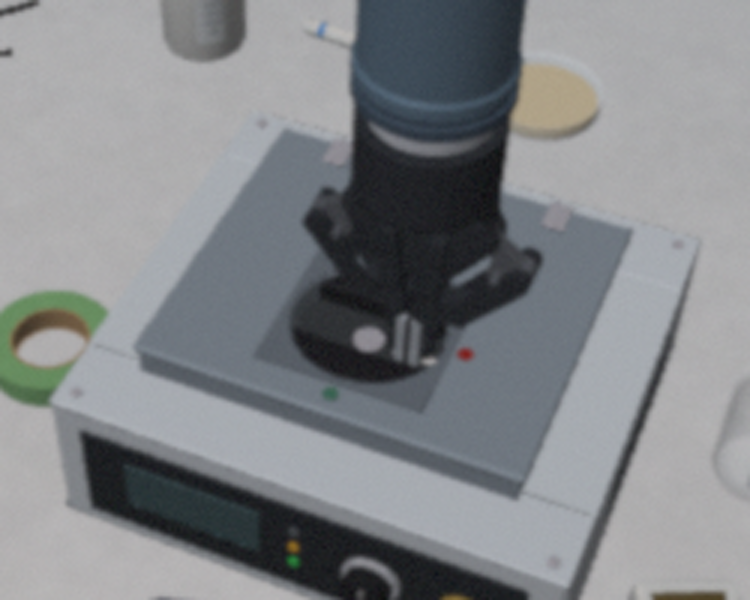

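Call:
play_rows(
  steps=[
    [1,-0.5,0,0,0,0,0],
    [1,-0.9,0,0,0,0,0],
    [1,-1.26,0.16,0,0,0,-0.15],
    [1,-1.58,0.38,0,0,0,-0.3],
    [1,-1.88,0.64,0,0,0,-0.45],
    [1,-2.13,0.94,0,0,0,-0.6],
    [1,-2.33,1.27,0,0,0,-0.75],
    [1,-2.48,1.63,0,0,0,-0.9],
    [1,-2.48,1.63,0,0,0,-0.9],
  ],
)

```text
t: 11.7
position: [0.4973, -0.0763, 0.0871]
ee_rot: [3.141, -0.001, 2.245]
ft_force: [0.8, -0.6, 0.2]
width: -0.0001
```

```bash
python3 -c "
from look import *
look('s8',box=(215,150,250,200))
"
```

```text
11.75 [ 0.79226323 -0.64685577 -0.49575109] [ 0.49729573 -0.07626728  0.08700228]
```

View pics/s8.png

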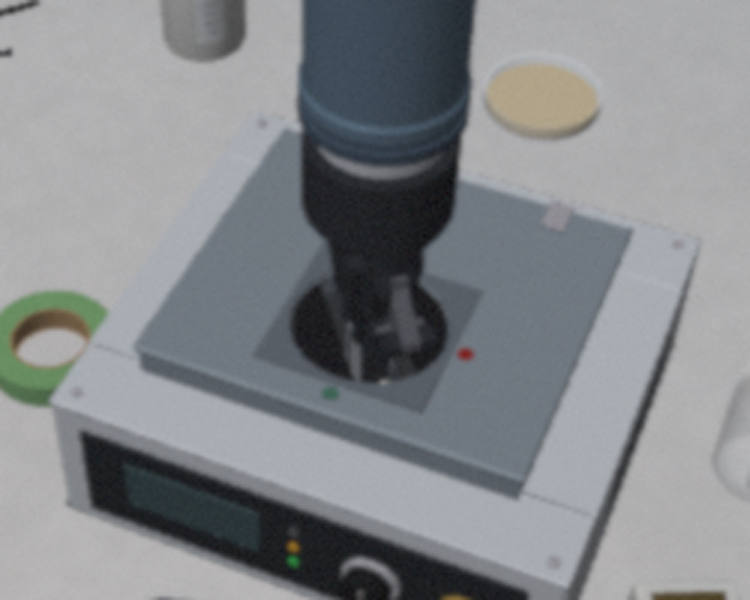

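Call:
play_rows(
  steps=[
    [1,-0.09,0.38,0,0,0,-0.15],
    [1,-0.13,0.77,-0.1,0,0,-0.3],
    [1,-0.11,1.16,-0.1,0,0,-0.45],
    [1,-0.03,1.54,-0.1,0,0,-0.6],
    [1,0.03,1.72,-0.1,0,0,-0.67],
    [1,0.03,1.72,-0.1,0,0,-0.67],
  ],
)

```text
t: 12.5
position: [0.497, -0.0604, 0.0855]
ee_rot: [-3.141, 0.001, 1.579]
ft_force: [-0.1, -6.1, -2.6]
width: 0.0
```

```bash
python3 -c "
from look import *
look('s9',box=(215,150,250,200))
"
```

```text
12.55 [ 0.44218507 -5.34556941 -3.12307225] [ 0.49697668 -0.06038259  0.0855025 ]
```

View pics/s9.png

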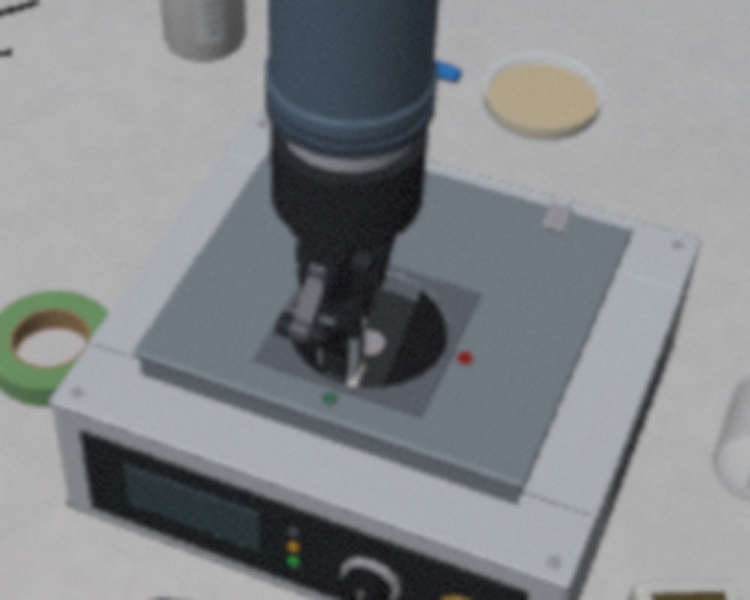

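Call:
play_rows(
  steps=[
    [1,0,0.2,0,0,0,0],
    [1,0,0.4,0,0,0,0],
    [1,0,0.4,0,0,0,0],
  ],
)

```text
t: 12.92
position: [0.498, -0.0585, 0.0855]
ee_rot: [3.14, 0.004, 1.583]
ft_force: [3.4, -7.3, -3.5]
width: -0.0002
```

Call:
play_rows(
  steps=[
    [1,-0.1,0.3,0,0,0,0],
    [1,-0.1,0.5,0,0,0,0],
    [1,-0.1,0.5,0,0,0,0],
  ],
)

```text
t: 13.3
position: [0.4985, -0.0578, 0.0857]
ee_rot: [3.138, 0.011, 1.587]
ft_force: [2.3, -13.9, -5.4]
width: -0.0001
```

```bash
python3 -c "
from look import *
look('s10',box=(215,150,250,200))
"
```

```text
13.35 [  3.33524876 -13.83987182  -6.28190802] [ 0.4985338  -0.05780672  0.08568133]
```

View pics/s10.png

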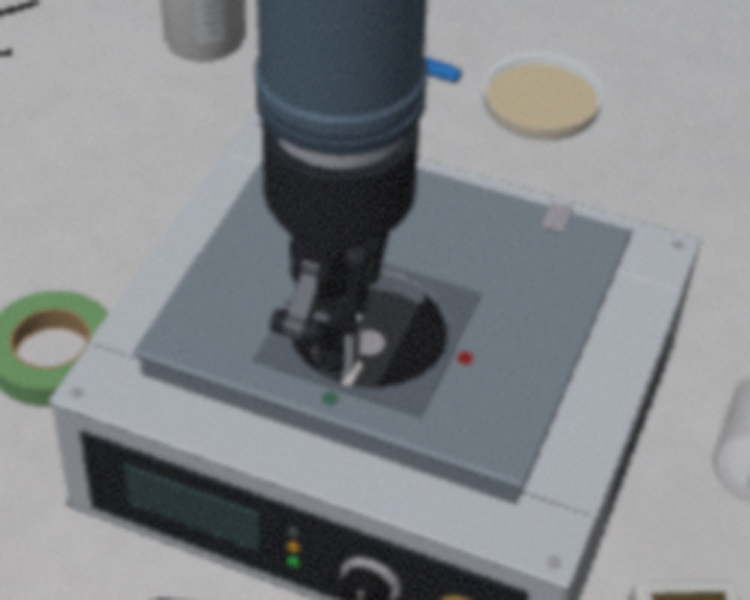

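```bash
python3 -c "
from h import *
for uv in [(370,343),(345,384),(357,367),(330,399)]:
  s=least_squares(lambda a:proj('side',[*a,.118 if uv[0]!=330 else .132])-np.array([215+uv[0]/3,150+uv[1]/3]),[.49,0]);print(s.x)
"
```

```text
[ 0.52390817 -0.06847129]
[ 0.49059552 -0.06709322]
[ 0.50458986 -0.06848485]
[ 0.46684574 -0.067908  ]
```

Call:
play_rows(
  steps=[
    [1,0,0,0,0,0,0],
    [1,0,-0.3,0,0,0,0],
    [1,0,-0.7,0,0,0,0],
    [1,0,-0.7,1,0,0,0],
    [1,0,-0.7,3,0,0,0],
    [1,0,-0.7,6,0,0,0],
    [1,0,-0.7,10,0,0,0],
    [1,-2,2,13,0,0,0],
    [1,-5,6,14,0,0,0],
    [1,-8,10,14,0,0,0],
    [1,-11,14,14,0,0,0],
    [1,-13,18,14,0,0,0],
    [1,-15,22,14,0,0,0],
    [1,-15,22,14,0,0,0],
  ],
)

```text
t: 15.1
position: [0.3469, 0.1644, 0.2265]
ee_rot: [3.137, 0.01, 1.592]
ft_force: [0.3, -0.5, 0.2]
width: -0.0001
```

```bash
python3 -c "
from look import *
look('s11',box=(215,150,250,200))
look('t11',n='top',box=(240,130,220,200))
"
```

```text
15.15 [ 0.85278704 -0.22708114  0.17325549] [0.34792234 0.16320592 0.22643305]
15.2 [-0.71872343 -0.24453312  0.11455176] [0.34850827 0.16241181 0.22627951]
```

View pics/s11.png

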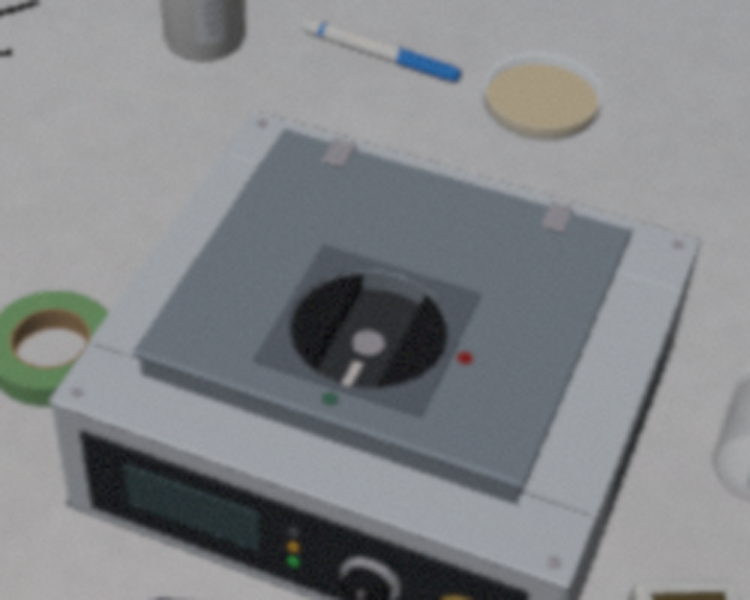

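View pics/t11.png

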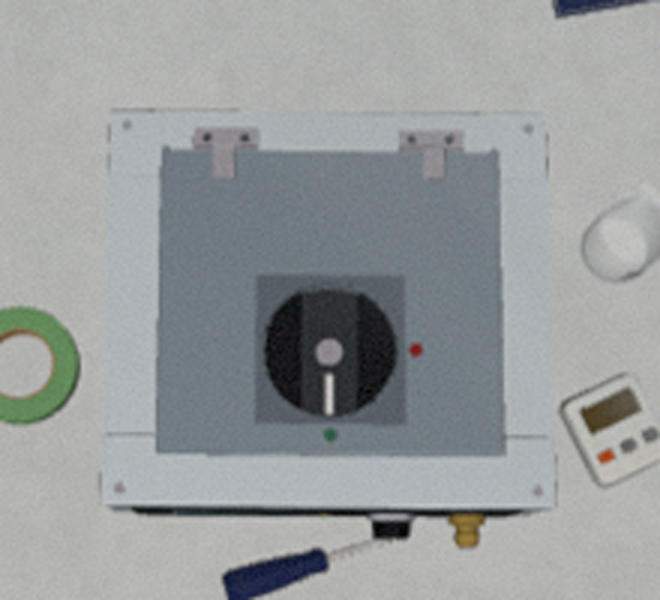

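```bash
python3 -c "
from workcell import *
r.close_job();s=observe();print(s['t'],s['ft_force'])"
```

```text
the job is handed in; nothing more can be done
the job is handed in; nothing more can be done
```

The panel is shut on its seal, the fastener is turned to its stop, and the job is handed in at about 15.2 s of the 48 s allowed.

- **What I did:** I pressed the panel down with the closed fingertip near the press point while the fastener was still at about 0. I then set the fingertip in the slot at the white-line end, carried it a quarter turn clockwise, backed off and moved the arm clear.
- **Fastener:** The push on it rose to about 14 N at the end, more than turning it needs, so I took that as the stop. In the last top picture the white line points straight at the green dot, within about 0.05 rad of fully locked.
- **Panel:** In the last side picture the panel's front edge lies where it would at 0 rad. The panel angle was only judged from the pictures, not read directly.
- **Surroundings:** The tape roll, timer, screwdriver and beaker are where they stood in the first pictures.
- **One disagreement:** With the gripper shut, the real fingertip was about 38 mm higher than the reported TCP. My first push therefore stopped with the panel still at about 0.2 rad. I found the offset by camera and touch, corrected for it and finished the push.

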